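# Put the pestles away in the glass-topped case and check its catch

### The job

Open the glass-topped case and lay every wooden pestle that is on the bench level in its own pair of saddle notches, then lower the lid and press it gently on its front rail, starting lightly, until it is fully shut. Then tug upward on the handle to check that the catch has held; if the lid gives, press again a little harder and repeat the tug until it holds. Leave the lid shut and do not disturb the other things on the bench.

Things in the scene. Friction and masses are not known exactly. Their poses are not given: they have to be found in the camera images.
- case: Wooden box, 172 (x) by 286 (y) by 65 mm high, walls 8 mm. Origin under its centre; x points from handle side to hinge side, y along the hinge. Inside, two 16 mm saddle bars run along y at x = -40 and +40 mm, each with four V notches (45 degree flanks, teeth up to 49 mm height) facing in pairs: a pestle laid in a pair lies along the case's x. Inner length along x 156 mm
- notch1 (a point): where the centre of a pestle lies when seated in notch pair 1: 36 mm above the bench, at case x = 0, case y = -90 mm. Any pestle may go in any pair, one to a pair
- notch2 (a point): where the centre of a pestle lies when seated in notch pair 2: 36 mm above the bench, at case x = 0, case y = -30 mm. Any pestle may go in any pair, one to a pair
- notch3 (a point): where the centre of a pestle lies when seated in notch pair 3: 36 mm above the bench, at case x = 0, case y = 30 mm. Any pestle may go in any pair, one to a pair
- notch4 (a point): where the centre of a pestle lies when seated in notch pair 4: 36 mm above the bench, at case x = 0, case y = 90 mm. Any pestle may go in any pair, one to a pair
- pestle1: eight-sided light wooden pestle (a plain bar), 24 mm across the flats, 130 mm long, about 60 g; origin at its centre, own x along its length. 2 to 4 of the four are present
- pestle2: eight-sided light wooden pestle (a plain bar), 24 mm across the flats, 130 mm long, about 60 g; origin at its centre, own x along its length. 2 to 4 of the four are present
- pestle3: eight-sided light wooden pestle (a plain bar), 24 mm across the flats, 130 mm long, about 60 g; origin at its centre, own x along its length. 2 to 4 of the four are present
- pestle4: eight-sided light wooden pestle (a plain bar), 24 mm across the flats, 130 mm long, about 60 g; origin at its centre, own x along its length. 2 to 4 of the four are present
- lid (a joint): Angle (rad) of the lid (wooden frame with glass pane, 0.5 kg). 0 = shut. Starts unlatched, resting on the catch at about 0.065 (14 mm up at the handle), where a lid pressed too lightly also stays. Past 1.5 it stays open (stop 1.68), below it sinks shut slowly (damped hinge). Latched, it rests at 0 and lifts only to 0.007 to 0.02 before the catch stops it; past 0.04 the catch has let go
- lid_handle (a point): Middle of the lid's steel handle: round bar 10 mm thick, 90 mm long, parallel to the hinge, 48 mm out from the case front. 220 mm from the hinge axis; with the lid shut 70 mm above the bench, 14 mm above the hinge axis, at case x = -130 mm. It moves with the lid; pinch it from above
- lid_hinge (a point): middle of the lid's hinge axis, 56 mm above the bench, at case x = +90 mm; the axis runs along the case's y. This point's own axes turn with the lid
- lid_press (a point): top face of the lid's wooden front rail at its middle, 160 mm from the hinge line, 77 mm above the bench when shut: the place to press. The rail is 40 mm wide. Rubber buffers carry the shut lid 3 mm clear of the walls: a 15 N press sinks the rail 1 to 2 mm past its resting place
- lid_panel: the lid's frame and glass pane (all of the lid but the handle), 10 mm thick, top face 77 mm above the bench when shut. Origin on the hinge axis. Must never be pressed with more than 40 N
- catch_ball: Sprung brass roller of the catch inside the front wall. Its stiffness differs from start to start: between about 5 and 18 N down on the front rail snaps the lid past it; an upward pull of 10 to 20 N on the handle pulls it loose. A tug of 5 to 9 N on the handle (2 N of it the lid's weight) shows whether it holds. Origin at the case's origin: do not aim by it
- striker: steel tongue under the lid's front rail that snaps below the brass roller. Origin on the hinge axis
- tumbler: bystander: glass tumbler, 70 mm wide, 100 mm high, origin under its centre
- jebena: bystander: dark ceramic coffee pot, 125 mm wide and 190 mm high, with handle and spout; origin under its centre
- scoop: bystander: plastic measuring scoop, 56 mm cup with a handle, 40 mm high, origin under the cup's centre
- spatula: bystander: steel spatula lying on the bench, along its own x
There are look-alikes about, which are no part of the job. What is shaped like the pestle1 but turquoise is not meant. Leave any blue look-alike of the pestle3 alone.

How it is judged:
On the way, in this order (a step that is already met when the one before it is completed fails the run):
1. the lid stands open (value of joint lid above 1.3 rad), for 0.2 s.
2. every pestle present lies level in a pair of notches, with the lid still open (angle between the x axis of each of pestle1, pestle2, pestle3, pestle4 and the x axis of case, either way round below 0.12 rad and angle between pestle1's own x axis and vertical between 1.5108 and 1.6308 rad and z of pestle1 in the frame of case between 0.031 and 0.041 m and x of pestle1 in the frame of case between -0.02 and 0.02 m and y of pestle1 in the frame of case between -0.105 and 0.105 m and linear speed of each of pestle1, pestle2, pestle3, pestle4 below 0.03 m/s and angle between pestle2's own x axis and vertical between 1.5108 and 1.6308 rad and z of pestle2 in the frame of case between 0.031 and 0.041 m and x of pestle2 in the frame of case between -0.02 and 0.02 m and y of pestle2 in the frame of case between -0.105 and 0.105 m and angle between pestle3's own x axis and vertical between 1.5108 and 1.6308 rad and z of pestle3 in the frame of case between 0.031 and 0.041 m and x of pestle3 in the frame of case between -0.02 and 0.02 m and y of pestle3 in the frame of case between -0.105 and 0.105 m and angle between pestle4's own x axis and vertical between 1.5108 and 1.6308 rad and z of pestle4 in the frame of case between 0.031 and 0.041 m and x of pestle4 in the frame of case between -0.02 and 0.02 m and y of pestle4 in the frame of case between -0.105 and 0.105 m and value of joint lid above 1 rad), for 0.2 s.
3. the lid is fully shut, past its catch (value of joint lid below 0.008 rad), for 0.3 s.
4. the shut lid is tugged upward against the catch, and the catch holds (contact force between striker and catch_ball above 2 N and value of joint lid below 0.036 rad), for 0.2 s.
At the end, for the whole second after the job is handed in: lid shut and latched (within 0.01 rad of fully shut), every pestle present seated in a notch pair: along the case within 0.12 rad, level within 0.06 rad, centre within 5 mm of the seated height and 20 mm of the middle of the notch pair lengthwise, at rest (value of joint lid below 0.01 rad and angle between the x axis of each of pestle1, pestle2, pestle3, pestle4 and the x axis of case, either way round below 0.12 rad and angle between pestle1's own x axis and vertical between 1.5108 and 1.6308 rad and z of pestle1 in the frame of case between 0.031 and 0.041 m and x of pestle1 in the frame of case between -0.02 and 0.02 m and y of pestle1 in the frame of case between -0.105 and 0.105 m and linear speed of each of pestle1, pestle2, pestle3, pestle4 below 0.03 m/s and angle between pestle2's own x axis and vertical between 1.5108 and 1.6308 rad and z of pestle2 in the frame of case between 0.031 and 0.041 m and x of pestle2 in the frame of case between -0.02 and 0.02 m and y of pestle2 in the frame of case between -0.105 and 0.105 m and angle between pestle3's own x axis and vertical between 1.5108 and 1.6308 rad and z of pestle3 in the frame of case between 0.031 and 0.041 m and x of pestle3 in the frame of case between -0.02 and 0.02 m and y of pestle3 in the frame of case between -0.105 and 0.105 m and angle between pestle4's own x axis and vertical between 1.5108 and 1.6308 rad and z of pestle4 in the frame of case between 0.031 and 0.041 m and x of pestle4 in the frame of case between -0.02 and 0.02 m and y of pestle4 in the frame of case between -0.105 and 0.105 m); the robot touches nothing.
It fails at once if the lid's frame or glass is pressed with more than 40 N (contact force between any of the fingers, the arm and lid_panel above 40 N).
It fails at once if a bystander is moved more than 50 mm or the tumbler or jebena is tipped over (distance of any of tumbler, jebena, scoop, spatula from where it was at the start of the episode above 0.05 m or angle between any of tumbler, jebena's own z axis and vertical above 0.6 rad).
Of pestle1, pestle2, pestle3, pestle4 only 2 to 4 are there at a start; the rules pass over those that are not, and their reading is None.
At some moment in a run one of pestle1, pestle2, pestle3, pestle4 may be knocked a few centimetres aside while the robot is not near it.
It also fails if it takes over 210 s, if anything falls off the work surface, if the arm or the gripper's body presses on something with over 40 N, if the wrist force passes 120 N, or if a joint passes its speed limit or range.

### The arm

A 7-joint arm with a two-finger parallel gripper is mounted at the origin on the work surface. World frame = base frame: x ahead of the robot, y to its left, z up, the work surface at z = 0. Lengths are in m, angles in rad, forces in N, time in s.
With the tool pointing down it reaches from about 0.4 to 0.875 m from the base axis. Payload 19.3 kg.
Tool frame: the origin (TCP) lies at the centre of the arm's flange, where the gripper is bolted on; the fingertips stand 173 mm ahead of it and the grasp point (between the pads) lies 155 mm ahead of it; z points along the fingers, y is the line along which they close (so a half turn about z gives the same grasp; the last joint's range is limited). The gripper opens to 85 mm and grips with 20 to 120 N. Pads are 22 mm wide; open, the fingers measure 114 mm over their backs; the gripper's body (76 mm by 85 mm) begins 54 mm behind the grasp point. The pads swing forward as they close: fully open they stand 13 mm farther back than shut.
Start: joints at [-0.07, 0.521, -0.036, 1.599, 0.021, 1.021, -0.113], TCP at [0.625, -0, 0.405] pointing down, gripper open.
Joint ranges: [-2.91, 2.91], [-0.3, 2.13], [-1.5, 1.42], [0.17, 2.43], [-1.26, 4.41], [0.16, 1.93], [-2.52, 2.52]. Speed limits (rad/s): [1.89, 1.89, 2.39, 2.39, 3.01, 3.01, 3.01].

### API

Orientations are given as [roll, pitch, yaw] about the fixed x, y, z axes, in that order (R = Rz(yaw) Ry(pitch) Rx(roll)).
In Python, from workcell import bot, imaging, job gives the robot as it stands.
- The arm moves only by the tool carry_out, never from a script. Its argument "targets" is a list of rows, each a list of 3 entries, a list of its own where there are three numbers: the shift along the tool's x, y, z in units of 0.25 m (1.0 is 0.25 m), then the turn, a rotation vector about the tool's x, y, z in units of 180 degrees (1.0 is 180 degrees), then the opening, from 0 (shut) to 1 (fully open). In form: [[[tx, ty, tz], [wx, wy, wz], jaw], ...]. A call has 1 to 8 rows; each row shifts and turns the commanded pose from where the row before left it, along the tool's axes as they then stand; what a row does not reach is not made up. A row lasts 1/8 s, in which the tool goes at most 62.5 mm and 10.7 degrees, less where a joint would pass 70% of its speed; a pose out of reach is approached as far as the arm can. A call with a number of a shift or a turn outside -1 to 1 is refused whole. A call with a gripper value outside its range is refused whole. The fingers move at their own pace and stop on an object; "force" is the grip in N (left out, the last holds). Time passes only in rows, so rows that do not move let the fingers close. It gives the time, the measured TCP pose, the force and the opening at its end, in the units of the state.
- bot.observe(): the state, without advancing time (a new reading comes with each control period).
- imaging.grab_frame(name): name is "scene" or "side" or "wrist"; returns a dict with "pixels" (400x640x3 uint8, red, green, blue), "mtx" (3x3 intrinsics, pixels), "cam_to_world" (4x4, takes a point from camera to world coordinates); the wrist camera has in their place "mount" (4x4, takes a point from camera to tool coordinates, whose origin is the TCP and whose axes are the flange's). Camera axes: x right, y down, z forward; pixel columns grow to the right and rows downward; lengths in m; the calibration is good to about 2 mm. A picture is of the moment at which its call begins: read the wrist's pose just before it. There is no depth.
- job.job_done(): hands the job in, once; it reports no verdict.
The state is a dict: "clock": time; "qpos": joint angles; "qd": joint speeds; "joint_efforts": joint torques, N m; "position": TCP position; "tool_rot": TCP orientation; "force": force on the tool from outside, world axes, zero at the start; "moment": the same for the moment, N m; "grip_width": finger opening in m.
Only numpy, scipy, OpenCV 4.12 (cv2) and the standard library are available. Lean on these libraries where they do the work, as an engineer would, in place of code of your own. Each camera call takes 0.05 s, during which the arm holds its last target. There are 200 camera calls.

## Working session

There is one attempt and no reset: what is moved stays moved. The work goes in short steps, Python scripts to look and compute and a tool call to move; the robot and the scene stay as the last step left them, time stands still between calls to the robot, and variables do not carry over. Pictures are saved under pics/ and viewed, on a budget of 14 in all, crops included, one or two more only if the job needs it, and the job is handed in when it is done.

Besides the shell and the picture viewer there is one more tool, called after "Request:" by a JSON object that holds its "name" and its "arguments". carry_out: Moves the arm, as the interface text tells. Its arguments: {"type":"object","properties":{"targets":{"type":"array"},"force":{"type":"number"}},"required":["targets"]}

```bash
mkdir -p pics; cat > h.py <<'E'
import numpy as np, cv2
from workcell import bot, imaging, job
from scipy.spatial.transform import Rotation as R
def grab(n,save=None):
    s=bot.observe(); f=imaging.grab_frame(n); K=np.array(f['mtx'])
    if n=='wrist':
        T=np.eye(4); T[:3,:3]=R.from_euler('xyz',s['tool_rot']).as_matrix(); T[:3,3]=s['position']
        T=T@np.array(f['mount'])
    else: T=np.array(f['cam_to_world'])
    im=cv2.cvtColor(np.array(f['pixels']),cv2.COLOR_RGB2BGR)
    if save: cv2.imwrite('pics/'+save,im)
    return im,K,T
def ray(uv,K,T,z):
    uv=np.atleast_2d(np.float64(uv)); d=np.c_[uv,np.ones(len(uv))]@np.linalg.inv(K).T@T[:3,:3].T
    o=T[:3,3]; return o+d*((z-o[2])/d[:,2])[:,None]
def proj(P,K,T):
    P=np.atleast_2d(P); c=(P-T[:3,3])@T[:3,:3]; q=c@K.T; return q[:,:2]/q[:,2:]
E
python3 - <<'E'
from h import *
a=grab('scene','scene0.png'); b=grab('side','side0.png'); c=grab('wrist','wrist0.png')
for x in (a,b,c): print(x[1].round(1).tolist(),x[2].round(3).tolist())
print(bot.observe())
E
```

```text
[[426.6, 0.0, 319.4], [0.0, 426.6, 204.3], [0.0, 0.0, 1.0]] [[0.503, 0.578, -0.642, 1.334], [0.864, -0.331, 0.379, -0.514], [0.007, -0.746, -0.666, 0.941], [0.0, 0.0, 0.0, 1.0]]
[[423.7, 0.0, 319.4], [0.0, 423.7, 189.1], [0.0, 0.0, 1.0]] [[-0.98, -0.107, 0.166, 0.283], [-0.198, 0.504, -0.841, 1.123], [0.006, -0.857, -0.515, 0.77], [0.0, 0.0, 0.0, 1.0]]
[[291.0, 0.0, 320.8], [0.0, 291.0, 203.4], [0.0, 0.0, 1.0]] [[1.0, -0.0, -0.0, 0.625], [-0.0, -0.956, -0.294, 0.076], [-0.0, 0.294, -0.956, 0.373], [0.0, 0.0, 0.0, 1.0]]
{'clock': 0.15, 'qpos': array([-0.07021427,  0.52187217, -0.03632728,  1.59982816,  0.02121076,
        1.02109506, -0.11277325]), 'qd': array([-0.00054881, -0.00146907, -0.00094246, -0.00034631,  0.00014819,
       -0.00177877, -0.00015048]), 'joint_efforts': array([ 4.00798544e-04, -9.27376485e+01,  1.98035471e+00, -3.70049715e+01,
        1.79930578e-02,  6.46477114e-03, -1.41420460e-05]), 'position': array([ 6.24913340e-01, -1.07690352e-05,  4.04278474e-01]), 'tool_rot': array([-3.14077755e+00,  6.23933619e-05,  1.57082966e+00]), 'force': array([ 1.00676333, -0.16247456, -0.06668121]), 'moment': array([0.02156179, 0.01863368, 0.0122069 ]), 'grip_width': 0.08529449695622568}
```

View images.

View pics/scene0.png

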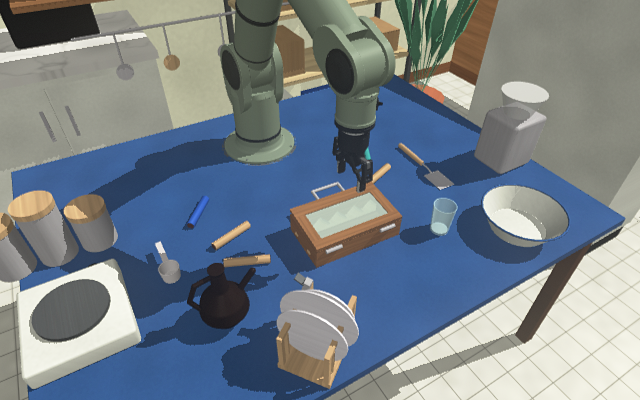

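View pics/side0.png

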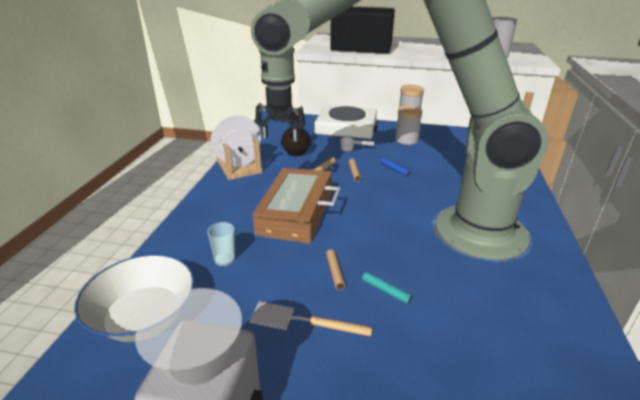

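```bash
cat >> h.py <<'E'
def blobs(im,K,T,lo,hi,z=0.012,amin=80):
    m=cv2.inRange(cv2.cvtColor(im,cv2.COLOR_BGR2HSV),lo,hi)
    m=cv2.morphologyEx(m,cv2.MORPH_OPEN,np.ones((3,3)))
    out=[]
    for c in cv2.findContours(m,cv2.RETR_EXTERNAL,cv2.CHAIN_APPROX_NONE)[0]:
        if cv2.contourArea(c)<amin: continue
        p=ray(c[:,0],K,T,z)[:,:2]
        (x,y),(w,h),a=cv2.minAreaRect((p*1000).astype(np.float32))
        if w<h: w,h,a=h,w,a+90
        out.append((c[:,0].mean(0).round().tolist(),round(x/1000,3),round(y/1000,3),round(w),round(h),round((a+90)%180-90,1)))
    return out
E
python3 - <<'E'
from h import *
for n in('scene','side'):
    im,K,T=grab(n)
    print(n)
    for uv in ([(231,235),(247,261),(377,176),(320,255),(300,225),(380,235)] if n=='scene' else [(354,170),(336,269),(325,165),(285,230),(262,215)]):
        print(uv,cv2.cvtColor(im,cv2.COLOR_BGR2HSV)[uv[1],uv[0]])
    for b in blobs(im,K,T,(8,60,90),(22,190,255)): print(b)
    cr=im[160:280,270:420] if n=='scene' else im[155:255,240:350]
    cv2.imwrite(f'pics/c_{n}.png',cv2.resize(cr,None,fx=5,fy=5,interpolation=cv2.INTER_CUBIC))
E
```

```text
scene
(231, 235) [ 17  98 223]
(247, 261) [ 16  93 143]
(377, 176) [ 18  98 226]
(320, 255) [ 12 106 108]
(300, 225) [ 12 112 123]
(380, 235) [12 96 96]
([307.0, 357.0], 0.875, -0.276, 165, 113, 36.8)
([246.0, 260.0], 0.542, -0.285, 128, 32, 67.6)
([232.0, 235.0], 0.424, -0.282, 134, 30, -73.1)
([4.0, 225.0], 0.035, -0.869, 128, 35, -1.1)
([85.0, 209.0], 0.08, -0.65, 142, 118, 3.3)
([31.0, 206.0], -0.02, -0.796, 157, 128, 15.6)
([349.0, 216.0], 0.533, 0.112, 498, 283, -83.6)
([410.0, 153.0], 0.357, 0.458, 139, 24, -2.2)
([430.0, 92.0], 0.02, 0.867, 180, 72, 1.1)
([171.0, 62.0], -0.903, -0.092, 189, 76, -15.0)
([295.0, 57.0], -0.72, 0.536, 813, 198, -21.2)
([391.0, 37.0], -0.647, 1.144, 636, 131, -23.0)
([287.0, 13.0], -1.312, 0.795, 280, 109, -28.9)
([470.0, 46.0], -0.44, 1.627, 1389, 208, -54.9)
([365.0, 2.0], -1.216, 1.352, 242, 132, 61.2)
([55.0, 4.0], -2.186, -0.554, 659, 272, 61.2)
side
(354, 170) [ 16 100 199]
(336, 269) [ 17 100 193]
(325, 165) [ 17  95 121]
(285, 230) [ 13 130 163]
(262, 215) [ 13 128 155]
([341.0, 326.0], 0.363, 0.464, 141, 24, -2.2)
([335.0, 269.0], 0.407, 0.276, 144, 24, -68.9)
([354.0, 169.0], 0.43, -0.287, 145, 22, -73.2)
([296.0, 201.0], 0.606, -0.084, 542, 204, -88.1)
([241.0, 161.0], 0.882, -0.279, 309, 158, -68.9)
([186.0, 133.0], 1.207, -0.459, 273, 106, -0.1)
([410.0, 112.0], 0.234, -0.948, 163, 105, -87.7)
([412.0, 90.0], 0.227, -1.302, 194, 126, -88.0)
([556.0, 131.0], -0.481, -1.022, 1529, 134, 72.1)
```

View pics/c_scene.png

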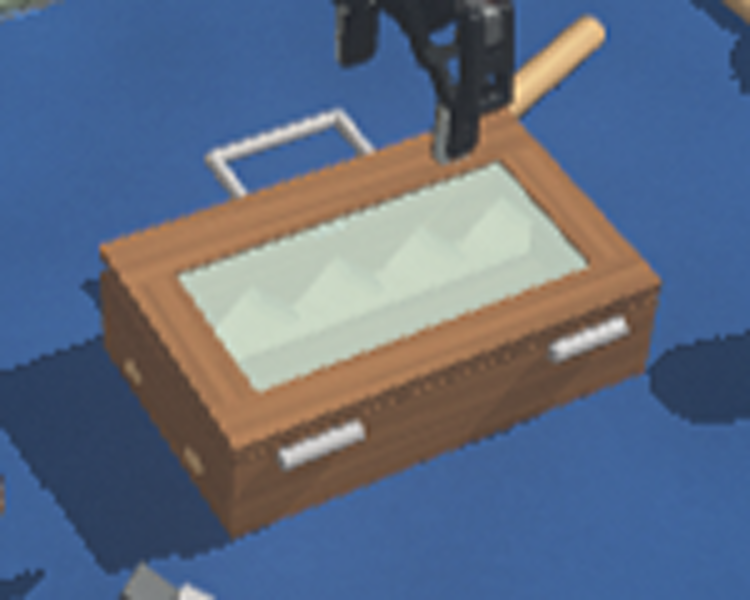

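View pics/wrist0.png

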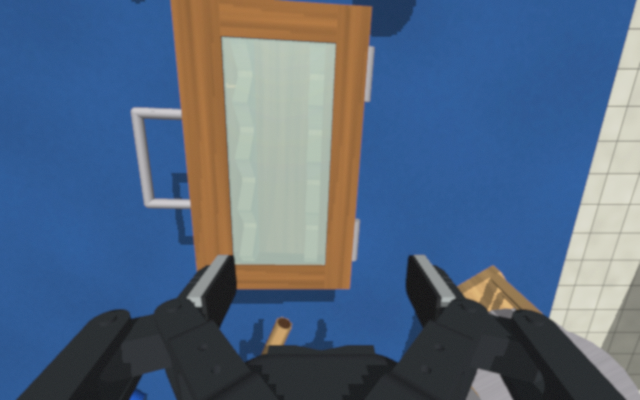

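```bash
python3 - <<'E'
from h import *
im,K,T=grab('scene')
print('bot hinge',ray([(317,267.6),(398.6,234.4)],K,T,0).round(3).tolist())
print('lid hinge',ray([(317,248.6),(401.6,216.8)],K,T,.077).round(3).tolist())
print('lid front',ray([(290.6,209.6),(374,183.6)],K,T,.087).round(3).tolist())
print('handle',ray([(312.4,191.6),(338,182.6)],K,T,.084).round(3).tolist())
print('jebena base', ray([(224,310)],K,T,0.02),'tumbler',ray([(441,230)],K,T,0.01))
im,K,T=grab('wrist')
print('handle w',ray([(137,112),(148,204)],K,T,.084).round(3).tolist())
print('lid w',ray([(371,8),(351,288)],K,T,.077).round(3).tolist(),ray([(197,289)],K,T,.087).round(3).tolist())
s=grab('side')[0]; a=grab('scene')[0]
cv2.imwrite('pics/jeb.png',np.hstack([cv2.resize(a[215:315,170:290],None,fx=4,fy=4),cv2.resize(s[115:195,275:365],(450,400))])[:, :800] if 0 else cv2.resize(np.hstack([cv2.resize(a[215:315,170:290],(480,400)),cv2.resize(s[115:195,275:365],(450,400))]),(800,344)))
E
```

```text
bot hinge [[0.656, -0.12, 0.0], [0.667, 0.164, 0.0]]
lid hinge [[0.654, -0.119, 0.077], [0.669, 0.161, 0.077]]
lid front [[0.488, -0.113, 0.087], [0.511, 0.173, 0.087]]
handle [[0.445, -0.015, 0.084], [0.447, 0.078, 0.084]]
jebena base [[ 0.67301376 -0.40123129  0.02      ]] tumbler [[0.72445607 0.28153738 0.01      ]]
handle w [[0.451, 0.077, 0.084], [0.446, -0.014, 0.084]]
lid w [[0.67, 0.165, 0.077], [0.661, -0.119, 0.077]] [[0.485, -0.114, 0.087]]
```

View pics/jeb.png

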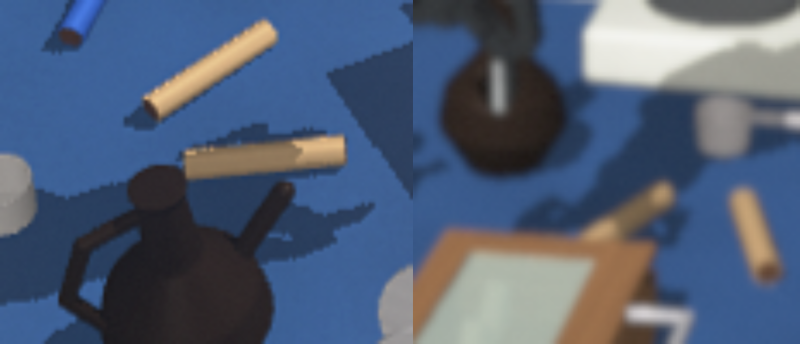

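Scene shows three wooden pestles (scene px 231,235; 247,261; 377,176), blue/turquoise decoys, and the case at ≈(0.5755, 0.026), yaw ≈ -0.045. Going above the handle.

Request:
{"name": "carry_out", "arguments": {"targets": [[[0.026, -0.143, 0.067], [0, 0, 0.0143], 1], [[0.026, -0.143, 0.067], [0, 0, 0], 1], [[0.026, -0.143, 0.067], [0, 0, 0], 1], [[0.026, -0.143, 0.067], [0, 0, 0], 1], [[0.026, -0.143, 0.067], [0, 0, 0], 0.7], [[0, 0, 0], [0, 0, 0], 0.7], [[0, 0, 0], [0, 0, 0], 0.7]], "force": 40}}

```text
clock: 1.32
position: [0.4482, 0.0389, 0.3213]
tool_rot: [3.141, -0.0, 1.526]
force: [0.5, 0.2, 0.6]
grip_width: 0.0595
```

```bash
python3 - <<'E'
from h import *
w=grab('wrist','w1.png')
s=bot.observe(); print(s['position'],s['tool_rot'],s['grip_width'],s['clock'],s['force'])
print(proj([[.446,.032,.084]],w[1],w[2]), proj([[.446,.077,.084]],w[1],w[2]))
E
```

```text
[0.44837436 0.03882213 0.32134189] [ 3.14040544e+00 -2.25477994e-04  1.52559635e+00] 0.05958957450471604 1.375 [ 0.447779    0.04535333 -0.52419865]
[[317.38986894 227.74349808]] [[314.31842831 169.16769884]]
```

View pics/w1.png

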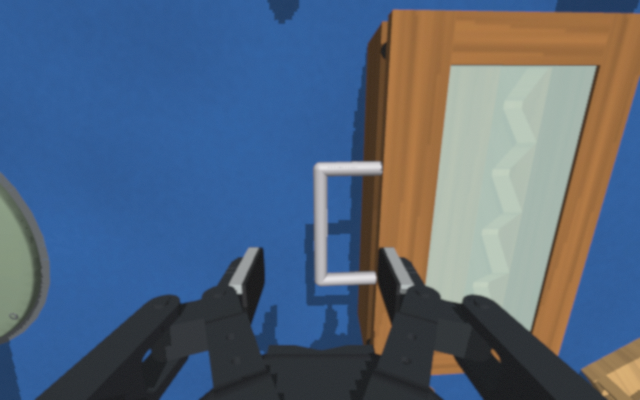

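Request:
{"name": "carry_out", "arguments": {"targets": [[[-0.01, 0, 0.12], [0, 0, 0], 0.4], [[0, 0, 0.1], [0, 0, 0], 0.4], [[0, 0, 0.11], [0, 0, 0], 0.4], [[0, 0, 0], [0, 0, 0], 0], [[0, 0, 0], [0, 0, 0], 0], [[0, 0, 0], [0, 0, 0], 0], [[0, 0, 0], [0, 0, 0], 0]], "force": 40}}

```text
clock: 2.25
position: [0.4477, 0.0362, 0.2391]
tool_rot: [3.14, -0.0, 1.526]
force: [0.9, -1.8, -2.5]
grip_width: 0.0084
```

Request:
{"name": "carry_out", "arguments": {"targets": [[[0, 0.015, -0.083], [0, 0, 0], 0], [[0, 0.023, -0.081], [0, 0, 0], 0], [[0, 0.03, -0.079], [0, 0, 0], 0], [[0, 0.038, -0.076], [0, 0, 0], 0], [[0, 0.045, -0.071], [0, 0, 0], 0], [[0, 0.052, -0.067], [0, 0, 0], 0], [[0, 0.058, -0.062], [0, 0, 0], 0], [[0, 0.063, -0.056], [0, 0, 0], 0]]}}

```text
clock: 3.25
position: [0.5264, 0.0331, 0.3831]
tool_rot: [-3.135, 0.0, 1.526]
force: [-25.8, 1.6, 21.9]
grip_width: 0.0086
```

Request:
{"name": "carry_out", "arguments": {"targets": [[[0, 0.06, -0.06], [0, 0, 0], 0], [[0, 0.065, -0.053], [0, 0, 0], 0], [[0, 0.073, -0.044], [0, 0, 0], 0], [[0, 0.077, -0.038], [0, 0, 0], 0]]}}

```text
clock: 3.75
position: [0.5974, 0.0298, 0.4289]
tool_rot: [-3.139, 0.0, 1.526]
force: [16.6, 1.7, -49.7]
grip_width: 0.0078
```

Request:
{"name": "carry_out", "arguments": {"targets": [[[0, 0.07, 0.006], [0, 0, 0], 0], [[0, 0.08, -0.008], [0, 0, 0], 0]]}}

```text
clock: 4.0
position: [0.6353, 0.0282, 0.4356]
tool_rot: [3.136, -0.001, 1.526]
force: [-7.6, 0.9, 35.3]
grip_width: 0.008
```

Request:
{"name": "carry_out", "arguments": {"targets": [[[0, 0.08, -0.015], [0, 0, 0], 0], [[0, 0.08, -0.003], [0, 0, 0], 0], [[0, 0, 0], [0, 0, 0], 0]]}}

```text
clock: 4.38
position: [0.6754, 0.0266, 0.4369]
tool_rot: [3.139, -0.001, 1.526]
force: [0.5, 2.2, 6.3]
grip_width: 0.0082
```

Request:
{"name": "carry_out", "arguments": {"targets": [[[0, 0.045, 0.002], [0, 0, 0], 0], [[0, 0, 0], [0, 0, 0], 0.4], [[0, 0, 0], [0, 0, 0], 0.4], [[0, 0, -0.12], [0, 0, 0], 0.4], [[0, 0, -0.16], [0, 0, 0], 0.6], [[0, -0.15, 0], [0, 0, 0], 0.6], [[0, -0.2, 0], [0, 0, 0], 0.6], [[0, -0.2, 0], [0, 0, 0], 0.6]]}}

```text
clock: 5.38
position: [0.5465, 0.0317, 0.5053]
tool_rot: [-3.142, 0.0, 1.526]
force: [1.1, -0.2, 0.4]
grip_width: 0.0516
```

```bash
python3 - <<'E'
from h import *
im,K,T=grab('scene','s2.png')
for b in blobs(im,K,T,(8,60,90),(22,190,255)):
    if .2<b[1]<.8 and abs(b[2])<.5: print(b)
im2,K,T=grab('side','d2.png')
for b in blobs(im2,K,T,(8,60,90),(22,190,255)):
    if .2<b[1]<.8 and abs(b[2])<.5: print(b)
cv2.imwrite('pics/m2.png',np.hstack([im[90:390,150:550],im2[90:390,200:600]]))
E
```

```text
([246.0, 260.0], 0.542, -0.285, 128, 31, 67.3)
([232.0, 234.0], 0.424, -0.282, 134, 30, -73.1)
([350.0, 222.0], 0.556, 0.121, 483, 230, 87.7)
([379.0, 174.0], 0.4, 0.284, 134, 27, -69.0)
([410.0, 153.0], 0.357, 0.458, 139, 24, -2.2)
([341.0, 326.0], 0.363, 0.464, 141, 24, -2.3)
([335.0, 269.0], 0.407, 0.276, 144, 24, -68.9)
([354.0, 169.0], 0.43, -0.287, 144, 24, -73.9)
([297.0, 203.0], 0.598, -0.082, 535, 197, -89.4)
```

View pics/m2.png

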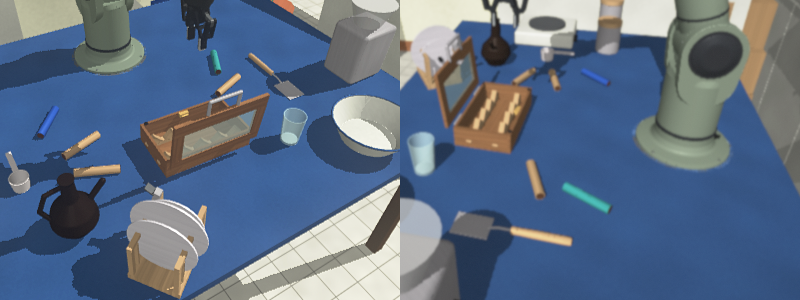

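```bash
cat >> h.py <<'E'
def plan(target,yaw_deg,n,jaw,start=None):
    s=bot.observe(); p=np.array(s['position']) if start is None else np.array(start[:3])
    y0=s['tool_rot'][2] if start is None else np.radians(start[3])
    y1=np.radians(yaw_deg); dy=y1-y0; d=(np.array(target)-p)/n/.25; rows=[]; e=np.zeros(3)
    for i in range(n):
        a=y0+dy*i/n; c,sn=np.cos(a),np.sin(a)
        t=np.array([c*d[0]+sn*d[1], sn*d[0]-c*d[1], -d[2]])
        rows.append([[round(float(v),3) for v in t],[0,0,round(float(-dy/n/np.pi),4)],jaw])
    print(str(rows))
    return [*target,yaw_deg]
E
python3 - <<'E'
from h import *
s=plan([.4035,.28,.25],111,8,.6); s=plan([.4035,.28,.177],111,4,.6,s)
g=s; s=plan([.4035,.28,.30],111,3,0,s)
c=np.array([.5755,.026]); th=-.045
def notch(y): return c+y*np.array([-np.sin(th),np.cos(th)])
print(notch(.09)); n4=notch(.09)
s=plan([*n4,.30],177.4,8,0,s); print(bot.observe()['qpos'])
E
```

```text
[[[0.121, -0.076, 0.128], [0, 0, -0.0164], 0.6], [[0.125, -0.07, 0.128], [0, 0, -0.0164], 0.6], [[0.128, -0.063, 0.128], [0, 0, -0.0164], 0.6], [[0.131, -0.056, 0.128], [0, 0, -0.0164], 0.6], [[0.134, -0.05, 0.128], [0, 0, -0.0164], 0.6], [[0.136, -0.043, 0.128], [0, 0, -0.0164], 0.6], [[0.138, -0.036, 0.128], [0, 0, -0.0164], 0.6], [[0.14, -0.029, 0.128], [0, 0, -0.0164], 0.6]]
[[[0.0, 0.0, 0.073], [0, 0, -0.0], 0.6], [[0.0, 0.0, 0.073], [0, 0, -0.0], 0.6], [[0.0, 0.0, 0.073], [0, 0, -0.0], 0.6], [[0.0, 0.0, 0.073], [0, 0, -0.0], 0.6]]
[[[0.0, 0.0, -0.164], [0, 0, -0.0], 0], [[0.0, 0.0, -0.164], [0, 0, -0.0], 0], [[0.0, 0.0, -0.164], [0, 0, -0.0], 0]]
[0.57954863 0.11590889]
[[[-0.108, 0.053, -0.0], [0, 0, -0.0461], 0], [[-0.115, 0.037, -0.0], [0, 0, -0.0461], 0], [[-0.119, 0.02, -0.0], [0, 0, -0.0461], 0], [[-0.12, 0.002, -0.0], [0, 0, -0.0461], 0], [[-0.119, -0.015, -0.0], [0, 0, -0.0461], 0], [[-0.116, -0.032, -0.0], [0, 0, -0.0461], 0], [[-0.11, -0.049, -0.0], [0, 0, -0.0461], 0], [[-0.102, -0.064, -0.0], [0, 0, -0.0461], 0]]
[-0.13758248  0.29880154 -0.03793146  1.67659217  0.01224863  1.16707661
 -0.22329888]
```

Request:
{"name": "carry_out", "arguments": {"targets": [[[0.121, -0.076, 0.128], [0, 0, -0.0164], 0.6], [[0.125, -0.07, 0.128], [0, 0, -0.0164], 0.6], [[0.128, -0.063, 0.128], [0, 0, -0.0164], 0.6], [[0.131, -0.056, 0.128], [0, 0, -0.0164], 0.6], [[0.134, -0.05, 0.128], [0, 0, -0.0164], 0.6], [[0.136, -0.043, 0.128], [0, 0, -0.0164], 0.6], [[0.138, -0.036, 0.128], [0, 0, -0.0164], 0.6], [[0.14, -0.029, 0.128], [0, 0, -0.0164], 0.6]]}}

```text
clock: 6.48
position: [0.4067, 0.2809, 0.2486]
tool_rot: [3.141, -0.0, 1.939]
force: [0.5, 1.3, -0.1]
grip_width: 0.0511
```

```bash
python3 - <<'E'
from h import *
im,K,T=grab('wrist','w3.png')
print(bot.observe()['position'],bot.observe()['tool_rot'])
for b in blobs(im,K,T,(8,60,90),(22,190,255)): print(b)
plan([.4035,.28,.177],111,4,.6)
E
```

```text
[0.40350789 0.28436882 0.24528701] [-3.13813981e+00 -1.67730076e-03  1.94670035e+00]
([447.0, 388.0], 0.576, 0.168, 58, 23, -1.1)
([318.0, 216.0], 0.408, 0.274, 138, 24, -69.0)
[[[-0.004, -0.002, 0.068], [0, 0, 0.0007], 0.6], [[-0.004, -0.002, 0.068], [0, 0, 0.0007], 0.6], [[-0.004, -0.002, 0.068], [0, 0, 0.0007], 0.6], [[-0.004, -0.002, 0.068], [0, 0, 0.0007], 0.6]]
```

View pics/w3.png

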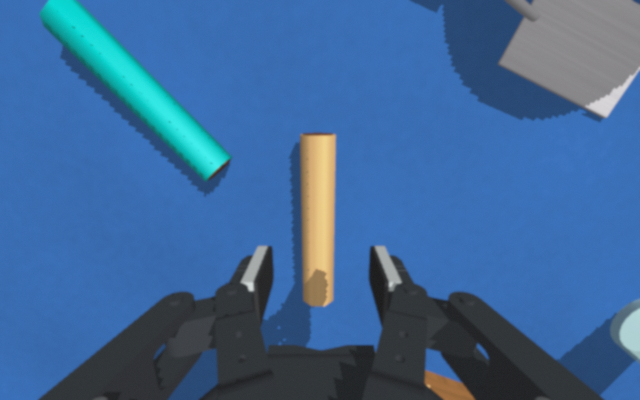

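Request:
{"name": "carry_out", "arguments": {"targets": [[[-0.009, 0, 0.08], [0, 0, 0], 0.6], [[-0.009, 0, 0.07], [0, 0, 0], 0.6], [[-0.009, 0, 0.07], [0, 0, 0], 0.6], [[-0.008, 0, 0.052], [0, 0, 0], 0.6], [[0, 0, 0], [0, 0, 0], 0], [[0, 0, 0], [0, 0, 0], 0], [[0, 0, 0], [0, 0, 0], 0], [[0, 0, 0], [0, 0, 0], 0]], "force": 30}}

```text
clock: 7.52
position: [0.4103, 0.272, 0.1818]
tool_rot: [3.141, -0.0, 1.938]
force: [-1.0, 0.6, -0.6]
grip_width: 0.0231
```

Request:
{"name": "carry_out", "arguments": {"targets": [[[0, 0, -0.1], [0, 0, 0], 0], [[0, 0, -0.18], [0, 0, 0], 0], [[0, 0, -0.18], [0, 0, 0], 0], [[0, 0, 0], [0, 0, 0], 0]]}}

```text
clock: 8.02
position: [0.4108, 0.2723, 0.2995]
tool_rot: [3.136, -0.001, 1.938]
force: [-0.7, -0.5, -0.6]
grip_width: 0.0229
```

```bash
python3 - <<'E'
from h import *
th=-.045; n4=np.array([.5755,.026])+.09*np.array([-np.sin(th),np.cos(th)])
s=plan([*n4,.295],177.4,8,0); plan([*n4,.206],177.4,3,0,s)
E
```

```text
[[[-0.103, 0.051, 0.002], [0, 0, -0.0461], 0], [[-0.109, 0.035, 0.002], [0, 0, -0.0461], 0], [[-0.113, 0.019, 0.002], [0, 0, -0.0461], 0], [[-0.115, 0.003, 0.002], [0, 0, -0.0461], 0], [[-0.114, -0.014, 0.002], [0, 0, -0.0461], 0], [[-0.111, -0.03, 0.002], [0, 0, -0.0461], 0], [[-0.105, -0.046, 0.002], [0, 0, -0.0461], 0], [[-0.098, -0.061, 0.002], [0, 0, -0.0461], 0]]
[[[0.0, 0.0, 0.119], [0, 0, -0.0], 0], [[0.0, 0.0, 0.119], [0, 0, -0.0], 0], [[0.0, 0.0, 0.119], [0, 0, -0.0], 0]]
```

Request:
{"name": "carry_out", "arguments": {"targets": [[[-0.103, 0.051, 0.002], [0, 0, -0.0461], 0], [[-0.109, 0.035, 0.002], [0, 0, -0.0461], 0], [[-0.113, 0.019, 0.002], [0, 0, -0.0461], 0], [[-0.115, 0.003, 0.002], [0, 0, -0.0461], 0], [[-0.114, -0.014, 0.002], [0, 0, -0.0461], 0], [[-0.111, -0.03, 0.002], [0, 0, -0.0461], 0], [[-0.105, -0.046, 0.002], [0, 0, -0.0461], 0], [[-0.098, -0.061, 0.002], [0, 0, -0.0461], 0]]}}

```text
clock: 9.02
position: [0.5794, 0.1153, 0.2916]
tool_rot: [-3.142, -0.001, 3.101]
force: [-0.3, -0.5, -0.3]
grip_width: 0.0231
```

Request:
{"name": "carry_out", "arguments": {"targets": [[[0, 0, 0], [0, 0, 0], 0], [[0, 0, 0], [0, 0, 0], 0]]}}

```text
clock: 9.28
position: [0.5785, 0.1164, 0.2918]
tool_rot: [3.141, -0.001, 3.096]
force: [-0.8, 0.3, -0.2]
grip_width: 0.0231
```

```bash
python3 - <<'E'
from h import *
im,K,T=grab('wrist','w4.png'); s=bot.observe(); print(s['position'],s['tool_rot'])
th=-.045;c=np.array([.5755,.026]);ex=np.array([np.cos(th),np.sin(th)]);ey=np.array([-ex[1],ex[0]])
for y in(-.09,-.03,.03,.09):
  for x in (-.048,.048): 
    q=proj([[*(c+x*ex+y*ey),.02]],K,T)[0]; print(y,x,q.round()); cv2.circle(im,tuple(int(v) for v in q),3,(0,0,255),-1)
cv2.imwrite('pics/w4.png',im)
E
```

```text
[0.57839628 0.11669446 0.29200228] [ 3.14148102e+00 -9.11628937e-04  3.09633044e+00]
-0.09 -0.048 [ 99. 150.]
-0.09 0.048 [123. 256.]
-0.03 -0.048 [173. 150.]
-0.03 0.048 [189. 256.]
0.03 -0.048 [246. 150.]
0.03 0.048 [254. 256.]
0.09 -0.048 [319. 150.]
0.09 0.048 [320. 256.]
```

View pics/w4.png

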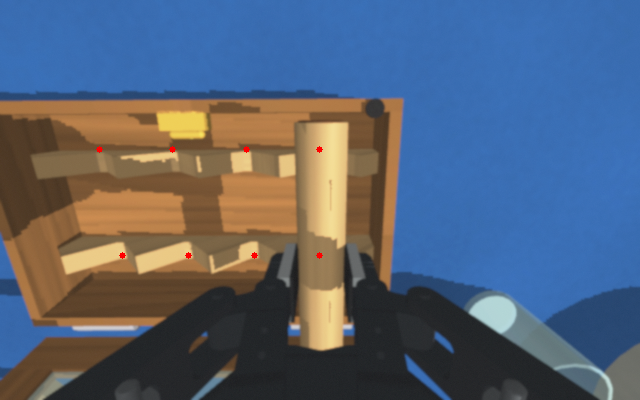

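Request:
{"name": "carry_out", "arguments": {"targets": [[[0, 0, 0.12], [0, 0, 0], 0], [[0, 0, 0.11], [0, 0, 0], 0], [[0, 0, 0.06], [0, 0, 0], 0], [[0, 0, 0.04], [0, 0, 0], 0], [[0, 0, 0], [0, 0, 0], 0]]}}

```text
clock: 9.95
position: [0.5789, 0.1163, 0.2098]
tool_rot: [-3.142, -0.0, 3.097]
force: [0.1, -0.7, -0.2]
grip_width: 0.0231
```

Request:
{"name": "carry_out", "arguments": {"targets": [[[0, 0, 0.014], [0, 0, 0], 0], [[0, 0, 0], [0, 0, 0], 0.42], [[0, 0, 0], [0, 0, 0], 0.42], [[0, 0, 0], [0, 0, 0], 0.42], [[0, 0, -0.1], [0, 0, 0], 0.42], [[0, 0, -0.18], [0, 0, 0], 0.42], [[0, 0, -0.1], [0, 0, 0], 0.6], [[0, 0, 0], [0, 0, 0], 0.6]]}}

```text
clock: 10.95
position: [0.5794, 0.1161, 0.3034]
tool_rot: [3.141, 0.003, 3.096]
force: [0.0, 0.5, -0.5]
grip_width: 0.0512
```

```bash
python3 - <<'E'
from h import *
for n in ('scene','side'):
    im,K,T=grab(n)
    print(n,[b for b in blobs(im,K,T,(8,60,90),(22,190,255)) if .2<b[1]<.8 and abs(b[2])<.5])
plan([.427,-.2845,.26],106.5,12,.6)
E
```

```text
scene [([246.0, 260.0], 0.542, -0.285, 128, 31, 67.6), ([232.0, 234.0], 0.424, -0.281, 132, 30, -73.2), ([350.0, 222.0], 0.556, 0.121, 483, 230, 87.9), ([410.0, 153.0], 0.357, 0.458, 139, 24, -2.2)]
side [([341.0, 326.0], 0.363, 0.464, 141, 24, -2.3), ([354.0, 169.0], 0.43, -0.287, 144, 23, -73.9), ([297.0, 203.0], 0.598, -0.082, 534, 197, -89.4)]
[[[0.045, -0.136, 0.014], [0, 0, 0.0328], 0.6], [[0.03, -0.139, 0.014], [0, 0, 0.0328], 0.6], [[0.016, -0.142, 0.014], [0, 0, 0.0328], 0.6], [[0.001, -0.143, 0.014], [0, 0, 0.0328], 0.6], [[-0.014, -0.142, 0.014], [0, 0, 0.0328], 0.6], [[-0.028, -0.14, 0.014], [0, 0, 0.0328], 0.6], [[-0.042, -0.136, 0.014], [0, 0, 0.0328], 0.6], [[-0.056, -0.131, 0.014], [0, 0, 0.0328], 0.6], [[-0.069, -0.125, 0.014], [0, 0, 0.0328], 0.6], [[-0.082, -0.117, 0.014], [0, 0, 0.0328], 0.6], [[-0.093, -0.108, 0.014], [0, 0, 0.0328], 0.6], [[-0.104, -0.098, 0.014], [0, 0, 0.0328], 0.6]]
```

Request:
{"name": "carry_out", "arguments": {"targets": [[[0.045, -0.136, 0.014], [0, 0, 0.0328], 0.6], [[0.03, -0.139, 0.014], [0, 0, 0.0328], 0.6], [[0.016, -0.142, 0.014], [0, 0, 0.0328], 0.6], [[0.001, -0.143, 0.014], [0, 0, 0.0328], 0.6], [[-0.014, -0.142, 0.014], [0, 0, 0.0328], 0.6], [[-0.028, -0.14, 0.014], [0, 0, 0.0328], 0.6], [[-0.042, -0.136, 0.014], [0, 0, 0.0328], 0.6], [[-0.056, -0.131, 0.014], [0, 0, 0.0328], 0.6]]}}

```text
clock: 12.05
position: [0.4771, -0.1518, 0.2724]
tool_rot: [-3.141, -0.001, 2.269]
force: [0.4, -0.3, -0.6]
grip_width: 0.0514
```

Request:
{"name": "carry_out", "arguments": {"targets": [[[-0.069, -0.125, 0.014], [0, 0, 0.0328], 0.6], [[-0.082, -0.117, 0.014], [0, 0, 0.0328], 0.6], [[-0.093, -0.108, 0.014], [0, 0, 0.0328], 0.6], [[-0.104, -0.098, 0.014], [0, 0, 0.0328], 0.6], [[0, 0, 0], [0, 0, 0], 0.6], [[0, 0, 0], [0, 0, 0], 0.6]]}}

```text
clock: 12.8
position: [0.4272, -0.2837, 0.2588]
tool_rot: [-3.141, -0.001, 1.861]
force: [-0.4, -0.1, -0.4]
grip_width: 0.0512
```

```bash
python3 - <<'E'
from h import *
im,K,T=grab('wrist','w5.png')
print(bot.observe()['position'],bot.observe()['tool_rot'])
for b in blobs(im,K,T,(8,60,90),(22,190,255)): print(b)
plan([.427,-.2845,.181],106.5,4,.6)
E
```

```text
[ 0.42741203 -0.28341455  0.25901137] [-3.14130338e+00 -8.48298023e-04  1.86200940e+00]
([472.0, 240.0], 0.549, -0.272, 114, 30, 67.3)
([320.0, 209.0], 0.428, -0.287, 137, 23, -73.2)
([559.0, 20.0], 0.537, -0.111, 22, 8, -2.3)
[[[-0.001, -0.001, 0.078], [0, 0, 0.0003], 0.6], [[-0.001, -0.001, 0.078], [0, 0, 0.0003], 0.6], [[-0.001, -0.001, 0.078], [0, 0, 0.0003], 0.6], [[-0.001, -0.001, 0.078], [0, 0, 0.0003], 0.6]]
```

Request:
{"name": "carry_out", "arguments": {"targets": [[[-0.005, 0, 0.09], [0, 0, 0], 0.6], [[-0.005, 0, 0.09], [0, 0, 0], 0.6], [[0, 0, 0.08], [0, 0, 0], 0.6], [[0, 0, 0.05], [0, 0, 0], 0.6], [[0, 0, 0], [0, 0, 0], 0], [[0, 0, 0], [0, 0, 0], 0], [[0, 0, 0], [0, 0, 0], 0], [[0, 0, 0], [0, 0, 0], 0]], "force": 30}}

```text
clock: 13.85
position: [0.4279, -0.2868, 0.1824]
tool_rot: [3.141, 0.0, 1.86]
force: [0.5, -0.2, -0.4]
grip_width: 0.0231
```

Request:
{"name": "carry_out", "arguments": {"targets": [[[0, 0, -0.1], [0, 0, 0], 0], [[0, 0, -0.18], [0, 0, 0], 0], [[0, 0, -0.18], [0, 0, 0], 0], [[0, 0, 0], [0, 0, 0], 0]]}}

```text
clock: 14.35
position: [0.4283, -0.2872, 0.3001]
tool_rot: [3.138, 0.004, 1.86]
force: [-0.0, 0.2, -1.4]
grip_width: 0.0231
```

```bash
python3 - <<'E'
from h import *
th=-.045; n=np.array([.5755,.026])-.03*np.array([-np.sin(th),np.cos(th)])
s=plan([*n,.295],177.4,10,0)
E
```

```text
[[[0.092, 0.088, 0.002], [0, 0, -0.0394], 0], [[0.08, 0.099, 0.002], [0, 0, -0.0394], 0], [[0.068, 0.108, 0.002], [0, 0, -0.0394], 0], [[0.054, 0.116, 0.002], [0, 0, -0.0394], 0], [[0.039, 0.121, 0.002], [0, 0, -0.0394], 0], [[0.024, 0.125, 0.002], [0, 0, -0.0394], 0], [[0.008, 0.127, 0.002], [0, 0, -0.0394], 0], [[-0.008, 0.127, 0.002], [0, 0, -0.0394], 0], [[-0.023, 0.125, 0.002], [0, 0, -0.0394], 0], [[-0.038, 0.121, 0.002], [0, 0, -0.0394], 0]]
```

Request:
{"name": "carry_out", "arguments": {"targets": [[[0.092, 0.088, 0.002], [0, 0, -0.0394], 0], [[0.08, 0.099, 0.002], [0, 0, -0.0394], 0], [[0.068, 0.108, 0.002], [0, 0, -0.0394], 0], [[0.054, 0.116, 0.002], [0, 0, -0.0394], 0], [[0.039, 0.121, 0.002], [0, 0, -0.0394], 0], [[0.024, 0.125, 0.002], [0, 0, -0.0394], 0], [[0.008, 0.127, 0.002], [0, 0, -0.0394], 0], [[-0.008, 0.127, 0.002], [0, 0, -0.0394], 0]]}}

```text
clock: 15.35
position: [0.5448, -0.0572, 0.2922]
tool_rot: [3.141, -0.001, 2.86]
force: [1.0, -0.0, -0.3]
grip_width: 0.023
```

Request:
{"name": "carry_out", "arguments": {"targets": [[[-0.023, 0.125, 0.002], [0, 0, -0.0394], 0], [[-0.038, 0.121, 0.002], [0, 0, -0.0394], 0], [[0, 0, 0], [0, 0, 0], 0], [[0, 0, 0], [0, 0, 0], 0]]}}

```text
clock: 15.85
position: [0.5729, -0.0029, 0.2912]
tool_rot: [3.142, -0.001, 3.099]
force: [0.5, 0.3, -0.8]
grip_width: 0.0229
```

```bash
python3 - <<'E'
from h import *
im,K,T=grab('wrist','w6.png'); s=bot.observe(); print(s['position'],s['tool_rot'])
th=-.045; n=np.array([.5755,.026])-.03*np.array([-np.sin(th),np.cos(th)])
plan([*n,.2075],177.4,1,0)
E
```

```text
[ 0.57290058 -0.00346421  0.29145214] [-3.14135109e+00 -9.85889039e-04  3.09835334e+00]
[[[-0.005, -0.002, 0.336], [0, 0, 0.0007], 0]]
```

View pics/w6.png

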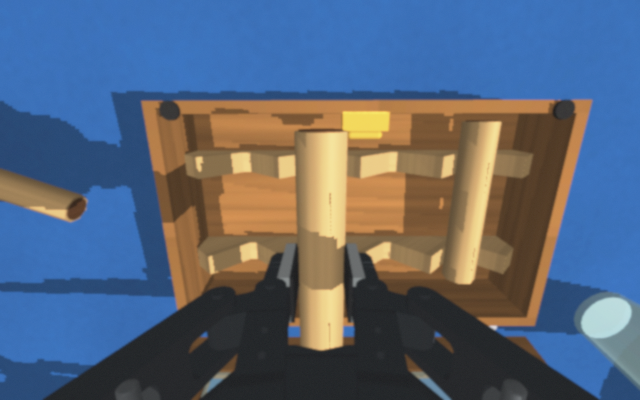

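Pestle C lies in its pair (px 475,200); A hangs above the pair at column 320. Lowering.

Request:
{"name": "carry_out", "arguments": {"targets": [[[-0.005, 0, 0.12], [0, 0, 0], 0], [[0, 0, 0.11], [0, 0, 0], 0], [[0, 0, 0.07], [0, 0, 0], 0], [[0, 0, 0.04], [0, 0, 0], 0], [[0, 0, 0], [0, 0, 0], 0], [[0, 0, 0], [0, 0, 0], 0.42], [[0, 0, 0], [0, 0, 0], 0.42], [[0, 0, 0], [0, 0, 0], 0.42]]}}

```text
clock: 16.9
position: [0.5746, -0.0037, 0.2072]
tool_rot: [-3.142, 0.0, 3.098]
force: [1.2, -1.3, -0.3]
grip_width: 0.0358
```

Request:
{"name": "carry_out", "arguments": {"targets": [[[0, 0, -0.1], [0, 0, 0], 0.42], [[0, 0, -0.18], [0, 0, 0], 0.42], [[0, 0, -0.14], [0, 0, 0], 0.42], [[0, 0, 0], [0, 0, 0], 0.6]]}}

```text
clock: 17.4
position: [0.575, -0.0036, 0.3145]
tool_rot: [3.142, 0.004, 3.098]
force: [-0.1, 0.2, -1.2]
grip_width: 0.0507
```

```bash
python3 - <<'E'
from h import *
s=bot.observe();print(s['position'])
im,K,T=grab('scene'); print([b for b in blobs(im,K,T,(8,60,90),(22,190,255)) if .2<b[1]<.8 and abs(b[2])<.5])
plan([.546,-.283,.30],67,10,.6)
# jebena spout extent seen in scene: dark pixels
for z in (.1,.14,.16): print(z,ray([(252,272),(255,270)],K,T,z).round(3).tolist())
ims,K2,T2=grab('side'); cv2.imwrite('pics/d7.png',cv2.resize(ims[110:190,270:370],(800,640))[:600])
E
```

```text
[ 0.57504251 -0.00364376  0.31448904]
[([246.0, 260.0], 0.542, -0.285, 128, 31, 67.0), ([350.0, 222.0], 0.556, 0.121, 483, 230, 87.9), ([410.0, 153.0], 0.357, 0.458, 139, 24, -2.2)]
[[[0.007, -0.112, 0.005], [0, 0, 0.0614], 0.6], [[-0.015, -0.111, 0.005], [0, 0, 0.0614], 0.6], [[-0.036, -0.106, 0.005], [0, 0, 0.0614], 0.6], [[-0.056, -0.097, 0.005], [0, 0, 0.0614], 0.6], [[-0.073, -0.085, 0.005], [0, 0, 0.0614], 0.6], [[-0.088, -0.069, 0.005], [0, 0, 0.0614], 0.6], [[-0.1, -0.051, 0.005], [0, 0, 0.0614], 0.6], [[-0.108, -0.031, 0.005], [0, 0, 0.0614], 0.6], [[-0.112, -0.01, 0.005], [0, 0, 0.0614], 0.6], [[-0.112, 0.012, 0.005], [0, 0, 0.0614], 0.6]]
0.1 [[0.659, -0.31, 0.1], [0.657, -0.301, 0.1]]
0.14 [[0.691, -0.32, 0.14], [0.689, -0.311, 0.14]]
0.16 [[0.707, -0.325, 0.16], [0.705, -0.316, 0.16]]
```

```bash
python3 - <<'E'
from h import *
plan([.546,-.283,.27],67,12,.6)
E
```

```text
[[[0.005, -0.093, 0.014], [0, 0, 0.0512], 0.6], [[-0.01, -0.093, 0.014], [0, 0, 0.0512], 0.6], [[-0.024, -0.09, 0.014], [0, 0, 0.0512], 0.6], [[-0.039, -0.085, 0.014], [0, 0, 0.0512], 0.6], [[-0.052, -0.078, 0.014], [0, 0, 0.0512], 0.6], [[-0.064, -0.069, 0.014], [0, 0, 0.0512], 0.6], [[-0.074, -0.058, 0.014], [0, 0, 0.0512], 0.6], [[-0.082, -0.045, 0.014], [0, 0, 0.0512], 0.6], [[-0.088, -0.031, 0.014], [0, 0, 0.0512], 0.6], [[-0.092, -0.017, 0.014], [0, 0, 0.0512], 0.6], [[-0.094, -0.002, 0.014], [0, 0, 0.0512], 0.6], [[-0.093, 0.013, 0.014], [0, 0, 0.0512], 0.6]]
```

Request:
{"name": "carry_out", "arguments": {"targets": [[[0.005, -0.093, 0.014], [0, 0, 0.0512], 0.6], [[-0.01, -0.093, 0.014], [0, 0, 0.0512], 0.6], [[-0.024, -0.09, 0.014], [0, 0, 0.0512], 0.6], [[-0.039, -0.085, 0.014], [0, 0, 0.0512], 0.6], [[-0.052, -0.078, 0.014], [0, 0, 0.0512], 0.6], [[-0.064, -0.069, 0.014], [0, 0, 0.0512], 0.6], [[-0.074, -0.058, 0.014], [0, 0, 0.0512], 0.6], [[-0.082, -0.045, 0.014], [0, 0, 0.0512], 0.6]]}}

```text
clock: 18.5
position: [0.5554, -0.1906, 0.2826]
tool_rot: [-3.14, -0.001, 1.806]
force: [0.9, 0.8, -0.0]
grip_width: 0.0513
```

Request:
{"name": "carry_out", "arguments": {"targets": [[[-0.088, -0.031, 0.014], [0, 0, 0.0512], 0.6], [[-0.092, -0.017, 0.014], [0, 0, 0.0512], 0.6], [[-0.094, -0.002, 0.014], [0, 0, 0.0512], 0.6], [[-0.093, 0.013, 0.014], [0, 0, 0.0512], 0.6], [[0, 0, 0], [0, 0, 0], 0.6], [[0, 0, 0], [0, 0, 0], 0.6]]}}

```text
clock: 19.25
position: [0.5463, -0.2823, 0.2692]
tool_rot: [-3.14, -0.0, 1.17]
force: [0.5, 0.4, 0.5]
grip_width: 0.0513
```

```bash
python3 - <<'E'
from h import *
im,K,T=grab('wrist','w8.png')
print(bot.observe()['position'],bot.observe()['tool_rot'])
for b in blobs(im,K,T,(8,60,90),(22,190,255)): print(b)
E
```

```text
[ 0.54640668 -0.28219922  0.26942057] [-3.14061797e+00 -3.17906462e-04  1.17042576e+00]
([593.0, 294.0], 0.74, -0.45, 26, 8, -64.4)
([319.0, 206.0], 0.543, -0.285, 137, 23, 67.1)
([150.0, 14.0], 0.495, -0.108, 26, 4, -1.0)
([616.0, 16.0], 0.787, -0.23, 60, 22, -53.2)
([193.0, 2.0], 0.525, -0.114, 14, 4, -23.0)
```

View pics/w8.png

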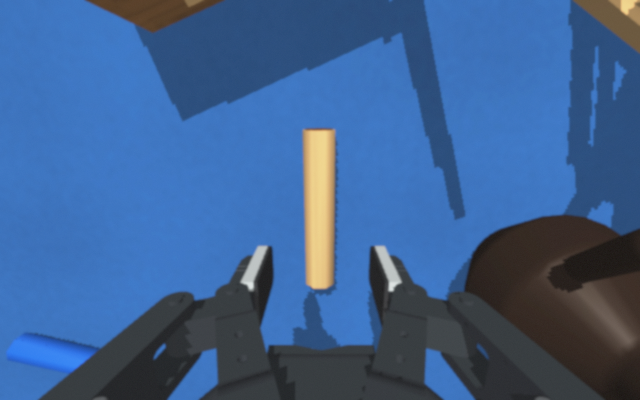

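Request:
{"name": "carry_out", "arguments": {"targets": [[[-0.008, 0, 0.11], [0, 0, 0], 0.6], [[-0.008, 0, 0.11], [0, 0, 0], 0.6], [[0, 0, 0.09], [0, 0, 0], 0.6], [[0, 0, 0.04], [0, 0, 0], 0.6], [[0, 0, 0], [0, 0, 0], 0], [[0, 0, 0], [0, 0, 0], 0], [[0, 0, 0], [0, 0, 0], 0], [[0, 0, 0], [0, 0, 0], 0]], "force": 30}}

```text
clock: 20.3
position: [0.5449, -0.2868, 0.1831]
tool_rot: [3.141, -0.0, 1.168]
force: [-0.6, 0.7, 7.3]
grip_width: 0.0229
```

Request:
{"name": "carry_out", "arguments": {"targets": [[[0, 0, -0.1], [0, 0, 0], 0], [[0, 0, -0.18], [0, 0, 0], 0], [[0, 0, -0.18], [0, 0, 0], 0], [[0, 0, 0], [0, 0, 0], 0]]}}

```text
clock: 20.8
position: [0.5454, -0.2872, 0.3009]
tool_rot: [3.136, 0.0, 1.168]
force: [-0.5, 0.3, -0.8]
grip_width: 0.0226
```

```bash
python3 - <<'E'
from h import *
th=-.045; n=np.array([.5755,.026])-.09*np.array([-np.sin(th),np.cos(th)])
s=plan([*n,.295],177.4,12,0)
E
```

```text
[[[0.072, -0.021, 0.002], [0, 0, -0.0512], 0], [[0.074, -0.009, 0.002], [0, 0, -0.0512], 0], [[0.075, 0.003, 0.002], [0, 0, -0.0512], 0], [[0.074, 0.015, 0.002], [0, 0, -0.0512], 0], [[0.07, 0.026, 0.002], [0, 0, -0.0512], 0], [[0.065, 0.037, 0.002], [0, 0, -0.0512], 0], [[0.058, 0.047, 0.002], [0, 0, -0.0512], 0], [[0.05, 0.056, 0.002], [0, 0, -0.0512], 0], [[0.041, 0.063, 0.002], [0, 0, -0.0512], 0], [[0.03, 0.069, 0.002], [0, 0, -0.0512], 0], [[0.019, 0.073, 0.002], [0, 0, -0.0512], 0], [[0.007, 0.075, 0.002], [0, 0, -0.0512], 0]]
```

Request:
{"name": "carry_out", "arguments": {"targets": [[[0.072, -0.021, 0.002], [0, 0, -0.0512], 0], [[0.074, -0.009, 0.002], [0, 0, -0.0512], 0], [[0.075, 0.003, 0.002], [0, 0, -0.0512], 0], [[0.074, 0.015, 0.002], [0, 0, -0.0512], 0], [[0.07, 0.026, 0.002], [0, 0, -0.0512], 0], [[0.065, 0.037, 0.002], [0, 0, -0.0512], 0], [[0.058, 0.047, 0.002], [0, 0, -0.0512], 0], [[0.05, 0.056, 0.002], [0, 0, -0.0512], 0]]}}

```text
clock: 21.8
position: [0.5623, -0.1374, 0.2927]
tool_rot: [-3.141, -0.001, 2.46]
force: [-0.1, -0.4, -1.0]
grip_width: 0.023
```

Request:
{"name": "carry_out", "arguments": {"targets": [[[0.041, 0.063, 0.002], [0, 0, -0.0512], 0], [[0.03, 0.069, 0.002], [0, 0, -0.0512], 0], [[0.019, 0.073, 0.002], [0, 0, -0.0512], 0], [[0.007, 0.075, 0.002], [0, 0, -0.0512], 0], [[0, 0, 0], [0, 0, 0], 0], [[0, 0, 0], [0, 0, 0], 0]]}}

```text
clock: 22.55
position: [0.5708, -0.064, 0.291]
tool_rot: [-3.141, -0.001, 3.094]
force: [0.1, -0.4, -0.6]
grip_width: 0.0228
```

```bash
python3 - <<'E'
from h import *
th=-.045; n=np.array([.5755,.026])-.09*np.array([-np.sin(th),np.cos(th)])
print(bot.observe()['position'],n); plan([*n,.208],177.4,1,0)
E
```

```text
[ 0.57075275 -0.06396714  0.29101215] [ 0.57145137 -0.06390889]
[[[-0.003, 0.0, 0.332], [0, 0, -0.0006], 0]]
```

Request:
{"name": "carry_out", "arguments": {"targets": [[[0, 0, 0.12], [0, 0, 0], 0], [[0, 0, 0.11], [0, 0, 0], 0], [[0, 0, 0.07], [0, 0, 0], 0], [[0, 0, 0.035], [0, 0, 0], 0], [[0, 0, 0], [0, 0, 0], 0], [[0, 0, 0], [0, 0, 0], 0.42], [[0, 0, 0], [0, 0, 0], 0.42], [[0, 0, 0], [0, 0, 0], 0.42]]}}

```text
clock: 23.55
position: [0.571, -0.0632, 0.208]
tool_rot: [-3.142, 0.0, 3.098]
force: [-0.4, 0.1, -0.1]
grip_width: 0.0357
```

Request:
{"name": "carry_out", "arguments": {"targets": [[[0, 0, -0.1], [0, 0, 0], 0.42], [[0, 0, -0.18], [0, 0, 0], 0.42], [[0.1, 0.1, -0.14], [0, 0, 0], 0.42], [[0.1, 0.1, -0.1], [0, 0, 0], 0.6], [[0.1, 0, -0.1], [0, 0, 0], 0.6], [[0, 0, 0], [0, 0, 0], 0.6], [[0, 0, 0], [0, 0, 0], 0.6]]}}

```text
clock: 24.42
position: [0.4985, -0.0103, 0.3626]
tool_rot: [-3.141, 0.0, 3.097]
force: [0.7, -0.1, -0.5]
grip_width: 0.0514
```

```bash
python3 - <<'E'
from h import *
im,K,T=grab('wrist','w9.png'); print(bot.observe()['position'])
hb=cv2.cvtColor(im,cv2.COLOR_BGR2HSV)
s=grab('scene')[0]; d=grab('side')[0]
cv2.imwrite('pics/m9.png',np.vstack([cv2.resize(im,(800,500))[:320],np.hstack([cv2.resize(s[120:260,270:470],(400,280)),cv2.resize(d[110:250,235:435],(400,280))])]))
E
```

```text
[ 0.49857203 -0.01025899  0.36222155]
```

View pics/m9.png

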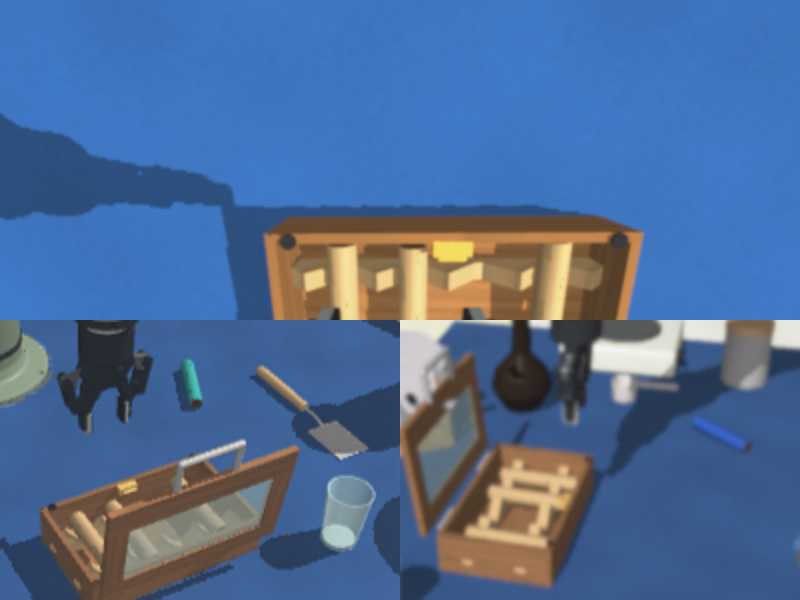

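```bash
python3 - <<'E'
from h import *
im,K,T=grab('scene')
m=ray([(359,191.5),(391,181.5)],K,T,.277); print(m.round(3), m.mean(0))
c=im[165:215,345:405]; cv2.imwrite('pics/h10.png',cv2.resize(c,(720,600),interpolation=cv2.INTER_CUBIC))
s=plan([.66,.027,.50],87.4,12,.6)
E
```

```text
[[ 0.701 -0.029  0.277]
 [ 0.708  0.062  0.277]] [0.70453619 0.01655706 0.277     ]
[[[-0.053, 0.015, -0.046], [0, 0, 0.0417], 0.6], [[-0.051, 0.022, -0.046], [0, 0, 0.0417], 0.6], [[-0.048, 0.028, -0.046], [0, 0, 0.0417], 0.6], [[-0.044, 0.034, -0.046], [0, 0, 0.0417], 0.6], [[-0.039, 0.039, -0.046], [0, 0, 0.0417], 0.6], [[-0.033, 0.044, -0.046], [0, 0, 0.0417], 0.6], [[-0.027, 0.048, -0.046], [0, 0, 0.0417], 0.6], [[-0.021, 0.051, -0.046], [0, 0, 0.0417], 0.6], [[-0.014, 0.053, -0.046], [0, 0, 0.0417], 0.6], [[-0.007, 0.055, -0.046], [0, 0, 0.0417], 0.6], [[0.0, 0.055, -0.046], [0, 0, 0.0417], 0.6], [[0.008, 0.055, -0.046], [0, 0, 0.0417], 0.6]]
```

View pics/h10.png

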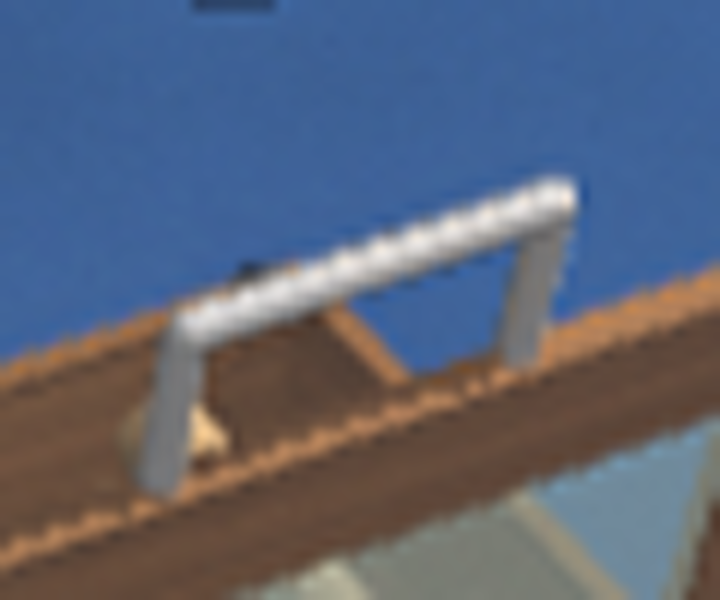

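Request:
{"name": "carry_out", "arguments": {"targets": [[[-0.053, 0.015, -0.046], [0, 0, 0.0417], 0.6], [[-0.051, 0.022, -0.046], [0, 0, 0.0417], 0.6], [[-0.048, 0.028, -0.046], [0, 0, 0.0417], 0.6], [[-0.044, 0.034, -0.046], [0, 0, 0.0417], 0.6], [[-0.039, 0.039, -0.046], [0, 0, 0.0417], 0.6], [[-0.033, 0.044, -0.046], [0, 0, 0.0417], 0.6], [[-0.027, 0.048, -0.046], [0, 0, 0.0417], 0.6], [[-0.021, 0.051, -0.046], [0, 0, 0.0417], 0.6]]}}

```text
clock: 25.62
position: [0.6066, 0.0148, 0.4543]
tool_rot: [-3.141, -0.0, 2.045]
force: [-0.5, -0.3, 0.0]
grip_width: 0.0514
```

Request:
{"name": "carry_out", "arguments": {"targets": [[[-0.014, 0.053, -0.046], [0, 0, 0.0417], 0.6], [[-0.007, 0.055, -0.046], [0, 0, 0.0417], 0.6], [[0.0, 0.055, -0.046], [0, 0, 0.0417], 0.6], [[0.008, 0.055, -0.046], [0, 0, 0.0417], 0.6], [[-0.01, 0.088, 0], [0, 0, 0], 0.6], [[-0.01, 0.088, 0], [0, 0, 0], 0.6], [[0, 0, 0], [0, 0, 0], 0.6], [[0, 0, 0], [0, 0, 0], 0.6]]}}

```text
clock: 26.62
position: [0.7034, 0.0201, 0.5]
tool_rot: [-3.14, 0.0, 1.526]
force: [-0.7, 0.2, -0.2]
grip_width: 0.0514
```

```bash
python3 - <<'E'
from h import *
im,K,T=grab('wrist'); s=bot.observe(); print(s['position'],s['tool_rot'])
print(proj([[.704,.020,.275],[.704,.065,.275]],K,T))
h=cv2.cvtColor(im,cv2.COLOR_BGR2HSV); m=((h[...,1]<45)&(h[...,2]>120)).astype(np.uint8)
n,l,st,ce=cv2.connectedComponentsWithStats(m)
for i in range(1,n):
    if st[i,4]>150: print(st[i],ce[i].round())
cv2.imwrite('pics/w11.png',im)
E
```

```text
[0.7032577  0.02007629 0.50036773] [-3.14093963e+00  3.62318381e-05  1.52599228e+00]
[[321.32867707 225.11452372]
 [318.3146271  162.18278222]]
[  467     0   173   400 53810] [567. 185.]
[290  81   9  41 288] [293. 101.]
[ 312  146   17  145 1805] [322. 214.]
[293 184  17  25 339] [300. 196.]
[294 210   7  34 209] [297. 226.]
[241 245  26  46 471] [253. 267.]
[375 246  26  45 452] [388. 267.]
[ 425  349   50   51 1408] [443. 378.]
```

View pics/w11.png

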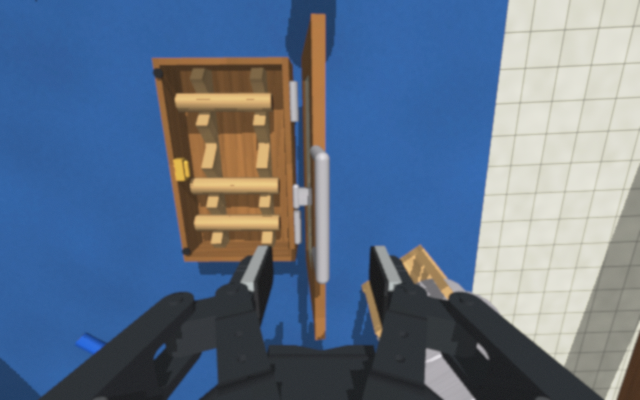

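Request:
{"name": "carry_out", "arguments": {"targets": [[[0, 0, 0.1], [0, 0, 0], 0.6], [[0, 0, 0.1], [0, 0, 0], 0.5], [[0, 0, 0.076], [0, 0, 0], 0.5], [[0, 0, 0], [0, 0, 0], 0], [[0, 0, 0], [0, 0, 0], 0], [[0, 0, 0], [0, 0, 0], 0], [[0, 0, 0], [0, 0, 0], 0]], "force": 25}}

```text
clock: 27.55
position: [0.7037, 0.02, 0.4326]
tool_rot: [3.14, -0.0, 1.526]
force: [0.5, 0.1, 4.4]
grip_width: 0.0091
```

Request:
{"name": "carry_out", "arguments": {"targets": [[[0, -0.079, -0.01], [0, 0, 0], 0], [[0, -0.08, -0.003], [0, 0, 0], 0], [[0, -0.08, 0.004], [0, 0, 0], 0], [[0, -0.079, 0.011], [0, 0, 0], 0], [[0, -0.078, 0.019], [0, 0, 0], 0], [[0, -0.076, 0.026], [0, 0, 0], 0]]}}

```text
clock: 28.3
position: [0.5853, 0.025, 0.4206]
tool_rot: [3.14, 0.0, 1.526]
force: [0.4, -2.1, 3.7]
grip_width: 0.0091
```

Request:
{"name": "carry_out", "arguments": {"targets": [[[0, -0.077, 0.034], [0, 0, 0], 0], [[0, -0.073, 0.041], [0, 0, 0], 0], [[0, -0.069, 0.048], [0, 0, 0], 0], [[0, -0.064, 0.054], [0, 0, 0], 0], [[0, -0.058, 0.06], [0, 0, 0], 0]]}}

```text
clock: 28.92
position: [0.5002, 0.0287, 0.3609]
tool_rot: [3.14, 0.0, 1.525]
force: [3.8, -2.7, -1.6]
grip_width: 0.0086
```

Request:
{"name": "carry_out", "arguments": {"targets": [[[0, -0.052, 0.065], [0, 0, 0], 0], [[0, -0.046, 0.07], [0, 0, 0], 0], [[0, -0.039, 0.074], [0, 0, 0], 0], [[0, -0.032, 0.077], [0, 0, 0], 0], [[0, -0.024, 0.08], [0, 0, 0], 0], [[0, 0, 0], [0, 0, 0], 0]]}}

```text
clock: 29.68
position: [0.4523, 0.031, 0.2685]
tool_rot: [-3.141, 0.0, 1.526]
force: [1.2, -4.3, -2.6]
grip_width: 0.0091
```

Request:
{"name": "carry_out", "arguments": {"targets": [[[0, -0.016, 0.075], [0, 0, 0], 0], [[0, 0, 0], [0, 0, 0], 0], [[0, 0, 0], [0, 0, 0], 0.4], [[0, 0, 0], [0, 0, 0], 0.4], [[0, 0, -0.15], [0, 0, 0], 0.4], [[0, 0, -0.18], [0, 0, 0], 0], [[0, 0.115, 0], [0, 0, 0], 0], [[0, 0.115, 0], [0, 0, 0], 0]]}}

```text
clock: 30.68
position: [0.5065, 0.0288, 0.3341]
tool_rot: [3.14, -0.0, 1.526]
force: [0.4, 0.2, 0.6]
grip_width: 0.0003
```

```bash
python3 - <<'E'
from h import *
s=bot.observe(); print(s['position'],s['grip_width'],s['force'])
plan([.5057,.0292,.268],87.4,1,0)
s=grab('scene')[0]; d=grab('side')[0]
cv2.imwrite('pics/m12.png',np.hstack([cv2.resize(s[130:280,260:460],(400,300)),cv2.resize(d[110:260,235:435],(400,300))]))
E
```

```text
[0.50650961 0.02878691 0.33410315] 0.0002883680138179428 [0.42293354 0.20925082 0.56130845]
[[[0.002, -0.003, 0.264], [0, 0, 0.0001], 0]]
```

View pics/m12.png

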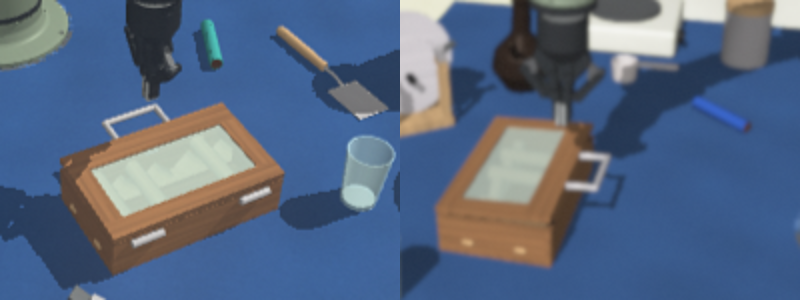

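Lid rests on the catch; starting the press lightly.

Request:
{"name": "carry_out", "arguments": {"targets": [[[0, 0, 0.12], [0, 0, 0], 0], [[0, 0, 0.1], [0, 0, 0], 0], [[0, 0, 0.03], [0, 0, 0], 0], [[0, 0, 0.015], [0, 0, 0], 0], [[0, 0, 0.008], [0, 0, 0], 0], [[0, 0, 0.008], [0, 0, 0], 0], [[0, 0, 0], [0, 0, 0], 0]]}}

```text
clock: 31.65
position: [0.5058, 0.0288, 0.2629]
tool_rot: [3.141, -0.0, 1.526]
force: [0.6, 0.6, -0.0]
grip_width: 0.0002
```

Request:
{"name": "carry_out", "arguments": {"targets": [[[0, 0, 0.004], [0, 0, 0], 0], [[0, 0, 0.004], [0, 0, 0], 0], [[0, 0, 0.004], [0, 0, 0], 0], [[0, 0, 0], [0, 0, 0], 0]]}}

```text
clock: 32.15
position: [0.5057, 0.0288, 0.2597]
tool_rot: [-3.141, 0.0, 1.526]
force: [-2.5, 0.9, 3.8]
grip_width: 0.0001
```

Request:
{"name": "carry_out", "arguments": {"targets": [[[0, 0, 0.002], [0, 0, 0], 0], [[0, 0, 0], [0, 0, 0], 0]]}}

```text
clock: 32.4
position: [0.5056, 0.0288, 0.2592]
tool_rot: [-3.141, 0.0, 1.526]
force: [-2.5, -0.4, 5.5]
grip_width: -0.0
```

Request:
{"name": "carry_out", "arguments": {"targets": [[[0, 0, 0.002], [0, 0, 0], 0], [[0, 0, 0], [0, 0, 0], 0]]}}

```text
clock: 32.65
position: [0.5056, 0.0288, 0.2587]
tool_rot: [-3.141, 0.0, 1.526]
force: [-2.7, 0.6, 5.1]
grip_width: 0.0003
```

Request:
{"name": "carry_out", "arguments": {"targets": [[[0, 0, 0.003], [0, 0, 0], 0], [[0, 0, 0.003], [0, 0, 0], 0], [[0, 0, 0], [0, 0, 0], 0]]}}

```text
clock: 33.02
position: [0.5058, 0.0288, 0.2571]
tool_rot: [3.141, -0.0, 1.526]
force: [0.8, -0.1, -0.7]
grip_width: 0.0002
```

Request:
{"name": "carry_out", "arguments": {"targets": [[[0, 0, 0.003], [0, 0, 0], 0], [[0, 0, 0.003], [0, 0, 0], 0], [[0, 0, 0], [0, 0, 0], 0]]}}

```text
clock: 33.4
position: [0.5057, 0.0288, 0.2556]
tool_rot: [-3.141, 0.0, 1.526]
force: [-0.1, -0.4, 1.4]
grip_width: -0.0001
```

Request:
{"name": "carry_out", "arguments": {"targets": [[[0, 0, 0.004], [0, 0, 0], 0], [[0, 0, 0.004], [0, 0, 0], 0], [[0, 0, 0.004], [0, 0, 0], 0], [[0, 0, 0], [0, 0, 0], 0]]}}

```text
clock: 33.9
position: [0.5057, 0.0288, 0.2526]
tool_rot: [-3.141, 0.0, 1.526]
force: [0.1, -0.0, 0.1]
grip_width: -0.0002
```

Request:
{"name": "carry_out", "arguments": {"targets": [[[0, 0, 0.004], [0, 0, 0], 0], [[0, 0, 0.004], [0, 0, 0], 0], [[0, 0, 0], [0, 0, 0], 0]]}}

```text
clock: 34.28
position: [0.5058, 0.0289, 0.2509]
tool_rot: [3.141, 0.0, 1.526]
force: [-1.7, -0.6, 7.4]
grip_width: 0.0
```

Request:
{"name": "carry_out", "arguments": {"targets": [[[0, 0, 0.002], [0, 0, 0], 0], [[0, 0, 0], [0, 0, 0], 0], [[0, 0, 0], [0, 0, 0], 0], [[0, 0, 0], [0, 0, 0], 0]]}}

```text
clock: 34.78
position: [0.5057, 0.0289, 0.2508]
tool_rot: [3.141, 0.0, 1.526]
force: [-5.0, -0.6, 17.8]
grip_width: -0.0001
```

Request:
{"name": "carry_out", "arguments": {"targets": [[[0, 0, -0.1], [0, 0, 0], 0], [[0, 0, -0.18], [0, 0, 0], 0], [[0, -0.12, -0.04], [0, 0, 0], 0.4], [[0, -0.115, 0], [0, 0, 0], 0.4], [[0, 0, 0], [0, 0, 0], 0.4], [[0, 0, 0], [0, 0, 0], 0.4]]}}

```text
clock: 35.52
position: [0.4475, 0.0315, 0.3303]
tool_rot: [3.141, -0.0, 1.526]
force: [0.3, -0.8, 0.6]
grip_width: 0.034
```

```bash
python3 - <<'E'
from h import *
s=bot.observe(); print(s['position'],s['grip_width'],s['force'])
plan([.4465,.0318,.225],87.4,4,0.4)
E
```

```text
[0.44750923 0.03150668 0.33033309] 0.03396531738480154 [ 0.32290689 -0.75135044  0.60219436]
[[[0.0, -0.001, 0.105], [0, 0, 0.0], 0.4], [[0.0, -0.001, 0.105], [0, 0, 0.0], 0.4], [[0.0, -0.001, 0.105], [0, 0, 0.0], 0.4], [[0.0, -0.001, 0.105], [0, 0, 0.0], 0.4]]
```

Request:
{"name": "carry_out", "arguments": {"targets": [[[0, 0, 0.14], [0, 0, 0], 0.4], [[0, 0, 0.13], [0, 0, 0], 0.4], [[0, 0, 0.1], [0, 0, 0], 0.4], [[0, 0, 0.05], [0, 0, 0], 0.4], [[0, 0, 0], [0, 0, 0], 0], [[0, 0, 0], [0, 0, 0], 0], [[0, 0, 0], [0, 0, 0], 0], [[0, 0, 0], [0, 0, 0], 0]], "force": 40}}

```text
clock: 36.52
position: [0.4466, 0.0315, 0.2259]
tool_rot: [-3.141, 0.0, 1.526]
force: [-5.7, 1.9, -3.2]
grip_width: 0.0087
```

Request:
{"name": "carry_out", "arguments": {"targets": [[[0, 0, -0.002], [0, 0, 0], 0], [[0, 0, -0.002], [0, 0, 0], 0], [[0, 0, 0], [0, 0, 0], 0]]}}

```text
clock: 36.9
position: [0.4467, 0.0315, 0.2269]
tool_rot: [-3.141, 0.0, 1.526]
force: [-6.3, 2.0, -1.3]
grip_width: 0.0086
```

Request:
{"name": "carry_out", "arguments": {"targets": [[[0, 0, -0.002], [0, 0, 0], 0], [[0, 0, 0], [0, 0, 0], 0]]}}

```text
clock: 37.15
position: [0.4467, 0.0316, 0.2275]
tool_rot: [-3.141, 0.0, 1.526]
force: [-5.6, 1.1, -2.7]
grip_width: 0.0085
```

Request:
{"name": "carry_out", "arguments": {"targets": [[[0, 0, -0.002], [0, 0, 0], 0], [[0, 0, 0], [0, 0, 0], 0]]}}

```text
clock: 37.4
position: [0.4467, 0.0315, 0.228]
tool_rot: [-3.141, 0.0, 1.526]
force: [-5.1, 1.0, -1.5]
grip_width: 0.0086
```

Request:
{"name": "carry_out", "arguments": {"targets": [[[0, 0, -0.002], [0, 0, 0], 0], [[0, 0, 0], [0, 0, 0], 0]]}}

```text
clock: 37.65
position: [0.4467, 0.0315, 0.2284]
tool_rot: [-3.141, 0.0, 1.526]
force: [-5.1, 1.4, -2.2]
grip_width: 0.0081
```

Request:
{"name": "carry_out", "arguments": {"targets": [[[0, 0, -0.001], [0, 0, 0], 0], [[0, 0, 0], [0, 0, 0], 0]]}}

```text
clock: 37.9
position: [0.4467, 0.0315, 0.2285]
tool_rot: [-3.141, 0.0, 1.526]
force: [-5.4, 0.9, -3.1]
grip_width: 0.0081
```

Request:
{"name": "carry_out", "arguments": {"targets": [[[0, 0, -0.001], [0, 0, 0], 0], [[0, 0, 0], [0, 0, 0], 0]]}}

```text
clock: 38.15
position: [0.4468, 0.0315, 0.2287]
tool_rot: [-3.141, 0.0, 1.526]
force: [-4.8, 1.9, -4.4]
grip_width: 0.0081
```

Position is now stalling (catch engaging) as force rises; continuing in small steps.

Request:
{"name": "carry_out", "arguments": {"targets": [[[0, 0, -0.001], [0, 0, 0], 0], [[0, 0, 0], [0, 0, 0], 0]]}}

```text
clock: 38.4
position: [0.4468, 0.0315, 0.2288]
tool_rot: [-3.141, 0.0, 1.526]
force: [-5.9, 1.2, -5.1]
grip_width: 0.0087
```

Request:
{"name": "carry_out", "arguments": {"targets": [[[0, 0, -0.001], [0, 0, 0], 0], [[0, 0, 0], [0, 0, 0], 0]]}}

```text
clock: 38.65
position: [0.4468, 0.0315, 0.229]
tool_rot: [-3.141, 0.0, 1.526]
force: [-4.5, 2.1, -6.3]
grip_width: 0.0087
```

Request:
{"name": "carry_out", "arguments": {"targets": [[[0, 0, -0.001], [0, 0, 0], 0], [[0, 0, 0], [0, 0, 0], 0], [[0, 0, 0], [0, 0, 0], 0], [[0, 0, 0], [0, 0, 0], 0]]}}

```text
clock: 39.15
position: [0.4468, 0.0315, 0.2291]
tool_rot: [-3.141, 0.0, 1.526]
force: [-5.5, 2.0, -6.9]
grip_width: 0.0083
```

Request:
{"name": "carry_out", "arguments": {"targets": [[[0, 0, 0.006], [0, 0, 0], 0], [[0, 0, 0.007], [0, 0, 0], 0], [[0, 0, 0], [0, 0, 0], 0]]}}

```text
clock: 39.52
position: [0.4466, 0.0315, 0.2258]
tool_rot: [-3.141, 0.0, 1.526]
force: [-6.5, 2.7, -1.1]
grip_width: 0.0082
```

Held at ~7 N with only 3 mm of lift. Releasing and backing off.

Request:
{"name": "carry_out", "arguments": {"targets": [[[0, 0, 0], [0, 0, 0], 0.4], [[0, 0, 0], [0, 0, 0], 0.4], [[0, 0, 0], [0, 0, 0], 0.4], [[0, 0, -0.1], [0, 0, 0], 0.4], [[0, 0, -0.2], [0, 0, 0], 0.4], [[0, 0, -0.2], [0, 0, 0], 0.4], [[0, 0, -0.1], [0, 0, 0], 0.4], [[0, 0, 0], [0, 0, 0], 0.4]]}}

```text
clock: 40.52
position: [0.4474, 0.0314, 0.3774]
tool_rot: [3.138, -0.0, 1.525]
force: [-0.5, 0.3, 0.5]
grip_width: 0.0339
```

```bash
python3 - <<'E'
from h import *
w=grab('wrist')[0]; s=grab('scene')[0]; d=grab('side')[0]
cv2.imwrite('pics/m13.png',np.vstack([cv2.resize(w,(480,300)) if 0 else cv2.resize(s[100:350,130:530],(480,300)),cv2.resize(d[110:235,235:435],(480,300))]))
cv2.imwrite('pics/w13.png',w); print(bot.observe()['position'],bot.observe()['force'])
E
```

```text
[0.44688163 0.03139382 0.37505215] [ 0.21461405  0.03683025 -0.22923782]
```

View pics/m13.png

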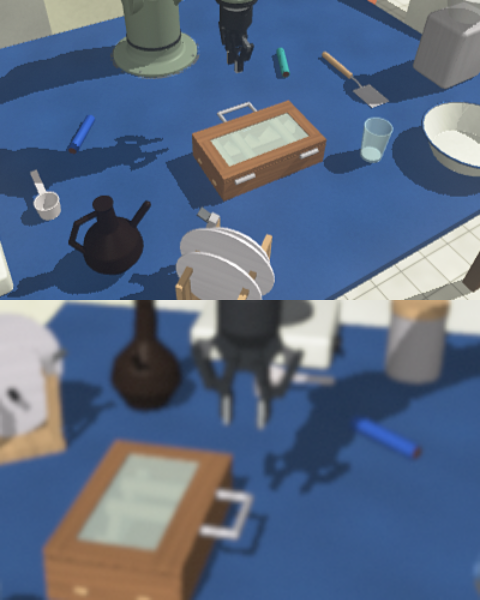

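```bash
python3 -c "
from workcell import job; print(job.job_done())"
```

```text
the job is handed in; nothing more can be done
None
```

The case is shut and latched with all three wooden pestles inside, and I have handed the job in; it reports no verdict.

- **Pestles:** I found three wooden pestles on the bench and laid them in notch pairs 1, 2 and 4. A wrist picture taken before closing showed all three lying across their saddle bars. I did not measure their final height or tilt. I left the blue and turquoise look-alikes alone.
- **Closing:** I pressed the front rail lightly, starting near 4 N. The lid snapped past the catch at about 5–6 N. Once it was shut I pressed a little further, to about 18 N, and the rail did not sink any more.
- **Tug check:** I pulled the handle up to about 7 N and held it there. The handle rose only about 3 mm (roughly 0.014 rad) and stopped, so the catch held on the first try. I then lowered the handle and let go.
- **Last look:** The lid is down, the gripper is clear, and the other things on the bench look undisturbed.
- **Rough spot:** While opening the lid, my path was a few millimetres off the handle's arc. That caused brief pulls of up to about 52 N at the handle, under the 120 N wrist limit.

The robot clock read about 41 s of the 210 s allowed. I viewed 15 pictures, one past the budget of 14.

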